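# Make up two customer wash kits at the laundromat counter

### The arm

A 7-joint arm with a two-finger parallel gripper is mounted at the origin on the work surface. World frame = base frame: x ahead of the robot, y to its left, z up, the work surface at z = 0. Lengths are in mm, angles in rad, forces in N, time in s.
With the tool pointing down it reaches from about 400 to 850 mm from the base axis. Payload 4.5 kg.
Tool frame: the origin (TCP) lies on the front face of the gripper's body, between the roots of the fingers; the fingertips stand ahead of it and the grasp point (between the pads) lies 45 mm ahead of it (finger_overhang is the z of the fingertips in the tool frame, in mm); z points along the fingers, y is the line along which they close (so a half turn about z gives the same grasp; the last joint's range is limited). The gripper opens to 88 mm and grips with 3 to 60 N. Pads are 18 mm wide; open, the fingers measure 123 mm over their backs; the gripper's body (75 mm by 187 mm) begins 45 mm behind the grasp point.
Start: joints at [1.164, 0.689, -0.195, 1.565, 0.157, 0.902, -0.215], TCP at [266.692, -565.263, 302.743] pointing down, gripper open.
Joint ranges: [-3.01, 3.01], [-0.46, 2.08], [-1.47, 1.51], [0.13, 2.56], [-1, 4.14], [0.04, 2.09], [-2.66, 2.66]. Speed limits (rad/s): [2.57, 2.57, 3.14, 3.14, 3.14, 3.14, 3.14].

### API

Orientations are given as a unit quaternion [w, x, y, z].
In Python, from bench import sense, grab_frame, close_job, silhouettes, mark_of, finger_overhang gives the robot as it stands.
- The arm moves only by the tool send_rows, never from a script. Its argument "plan" is a list of rows, each a list of 3 entries, a list of its own where there are three numbers: the shift along the tool's x, y, z in mm, then the turn, a rotation vector about the tool's x, y, z in degrees, then the closure, from -1 (fully open) to 1 (shut). A call has 1 to 10 rows; each row is the pose to reach, as a shift and turn from the pose commanded when the call began, along the tool's axes at that moment; what a row does not reach only later rows make up. A row lasts 1/12 s, in which the tool goes at most 41.7 mm and 7.16 degrees, less where a joint would pass 70% of its speed; a pose out of reach is approached as far as the arm can. A call with a gripper value outside its range is refused whole. The fingers move at their own pace and stop on an object; "squeeze" is the grip in N (left out, the last holds). Time passes only in rows, so rows that repeat a pose let the fingers close. It gives the time, the measured TCP pose, the force, the opening and the grip force at its end, in the units of the state.
- sense(): the state, without advancing time (a new reading comes with each control period).
- grab_frame(name): name is "scene" or "top" or "wrist"; returns a dict with "image" (420x560x3 uint8, blue, green, red), "camera_matrix" (3x3 intrinsics, pixels), "k1" (the pictures are not rectified: a ray, as slopes to the right and down, at radius r is drawn at 1 + k1 r^2 times it, then the intrinsics apply), "R" (3x3) and "t" (3): a world point X has camera coordinates R X + t; the wrist camera has in their place "hand_eye" (4x4, takes a point from camera to tool coordinates, whose origin is the TCP and whose axes are the flange's). Camera axes: x right, y down, z forward; pixel columns grow to the right and rows downward; lengths in mm; the calibration is good to about 2 mm. A picture is of the moment at which its call begins: read the wrist's pose just before it. There is no depth.
- close_job(): hands the job in; it is judged then, once.
Trained networks look in a picture, given as the dict that the camera call returned (one of the last four; its "shot" number tells which), for a name from the list of things; names that differ only in an ending like _2 or _b are one class to them, and where a whole thing is asked for, a point or a joint stands for the part that bears it (a point fixed in the world has none). Each returns a list of dicts, best first, with "p" (0 to 1); they miss things now and then, are a little off and sometimes report something else, mostly with a low value. They report only what shows in the picture. A call takes as long as a camera call. They do not tell look-alikes from the thing itself.
- silhouettes(picture, label): "pixels" (420x560 bool, what is visible of it).
- mark_of(picture, label): "centre" ([x, y, z] in mm, in world coordinates, good to about 4 mm: a listed point, or the origin of a listed thing).
The state is a dict: "clock": time; "q": joint angles; "qvel": joint speeds; "tau": joint torques, N m; "tcp_pos": TCP position; "eef_rot": TCP orientation; "contact_force": force on the tool from outside, world axes, zero at the start; "wrist_torque": the same for the moment, N m; "width": opening from 0.0 (shut) to 1.0 (fully open); "grasp_force": force on a finger pad.
Only numpy, scipy, OpenCV 4.12 (cv2) and the standard library are available. Lean on these libraries where they do the work, as an engineer would, in place of code of your own. Each camera call takes 0.05 s, during which the arm holds its last target. There are 200 camera calls.

### The job

Make up the two wash kits, one thing to a cell, each thing flat on the tray floor. Long tray: the brush, bristles down, in the wide middle cell, and the large bottle and the small cup, both upright, in the two narrow cells, either way round; short tray: the small bottle upright in the narrow cell and the soap carton lying flat, as it lay, in the wide one. Leave the large cup standing where it is.

Things in the scene. Friction and masses are not known exactly. Their poses are not given: they have to be found in the camera images.
- large_bottle_mid (a point): large white detergent bottle, standing: round body 52 mm in diameter from the bottom up to 86 mm, then a narrow neck and a grey cap; 122 mm tall in all. The point is on its axis, half-way up. z up.
- small_bottle_mid (a point): small white detergent bottle of the same form, standing: round body 42 mm in diameter up to 56 mm, then neck and grey cap; 86 mm tall in all. The point is on its axis, half-way up. z up.
- brush_mid (a point): scrubbing brush lying bristles down: wooden back 84 x 44 x 20 mm (x long, y across) over a white bristle pad 76 x 36 x 25 mm, 44 mm tall in all. The point is its centre, half-way up (22 mm above its underside); its x axis runs along the length, z up.
- soap_carton_mid (a point): plain cardboard soap carton lying flat, with a pale paper patch on top: 76 x 50 x 40 mm (x long, y across, z up). The point is its centre.
- small_cup_mid (a point): small white straight-sided dosing cup standing open end up: 46 mm outer diameter, 50 mm tall, wall 3.5 mm. The point is on its axis, half-way up. z up.
- large_cup_mid (a point): large white straight-sided cup standing open end up: 64 mm outer diameter, 74 mm tall, wall 3.5 mm. Not wanted in either kit. The point is on its axis, half-way up. z up.
- long_tray: the long plywood tray, fixed to the table: 264 x 132 mm (x long, y across), 18 mm high overall, walls and dividers 5 mm thick, floor 5 mm thick. Two dividers across make three cells in a row along x: a wide one in the middle, 100 mm (x) by 122 mm (y) inside, centred at x = 0, and two narrow ones, 72 by 122 mm inside, centred at x = -91 mm and x = +91 mm; all centred at y = 0. Origin at the centre of its underside, on the table; z up.
- short_tray: the short plywood tray, fixed to the table: 186 x 132 mm (x long, y across), 18 mm high overall, walls and divider 5 mm thick, floor 5 mm thick. One divider makes two cells along x: a narrow one, 66 by 122 mm inside, centred at x = +55 mm, and a wide one, 105 by 122 mm inside, centred at x = -35.5 mm; both centred at y = 0. Origin at the centre of its underside, on the table; z up.
There are look-alikes about, which are no part of the job. What is shaped like the short_tray but blue is not meant.

How it is judged:
By the outcome, as a careful person would: the job done as asked, in the order asked, and still so for the second after the job is handed in, with the robot touching nothing.
It also fails if it takes over 138 s, if anything falls off the work surface, if the arm or the gripper's body presses on something with over 40 N, if the wrist force passes 120 N, or if a joint passes its speed limit or range.

## Working session

There is one attempt and no reset: what is moved stays moved. The work goes in short steps, Python scripts to look and compute and a tool call to move; the robot and the scene stay as the last step left them, time stands still between calls to the robot, and variables do not carry over. Pictures are saved under pics/ and viewed, at most 14 in all, crops included, and the job is handed in when it is done.

Besides the shell and the picture viewer there is one more tool, called after ">>>" as name(argument=value, ...), one argument or row to a line, values as JSON. send_rows: Moves the arm, as the interface text tells. Its arguments: {"type":"object","properties":{"plan":{"type":"array"},"squeeze":{"type":"number"}},"required":["plan"]}

```bash
mkdir -p pics; ls; python3 - <<'E'
from bench import *
import cv2
print(sense(), finger_overhang)
for n in ("scene","top"):
    f=grab_frame(n); cv2.imwrite(f"pics/{n}1.png",f["image"]); print(n,f["camera_matrix"],f["k1"],f["R"],f["t"])
    for l in "large_bottle_mid small_bottle_mid brush_mid soap_carton_mid small_cup_mid large_cup_mid long_tray short_tray".split():
        print(l,[(round(d["p"],2),[round(float(v)) for v in d["centre"]]) for d in mark_of(f,l)])
E
```

```text
pics
{'clock': 0.0, 'q': array([ 1.16379351,  0.68995513, -0.19451817,  1.56632724,  0.15730158,
        0.90254375, -0.21507788]), 'qvel': array([-8.25244854e-05, -3.37477815e-05,  1.04867671e-03, -1.13209029e-03,
        5.37963202e-04, -1.59559581e-03,  1.82214984e-03]), 'tau': array([-2.08906577e-04, -5.27563047e+01, -1.26704659e+00, -1.53429759e+01,
       -5.26666758e-02,  6.51413837e-03,  1.59707452e-04]), 'tcp_pos': array([ 266.40668459, -564.80406619,  301.93253407]), 'eef_rot': array([-8.80225096e-04,  9.75797477e-01,  2.18674271e-01, -2.69517944e-04]), 'contact_force': array([ 0.12183693, -0.40034864, -0.44324111]), 'wrist_torque': array([-0.01311422,  0.02855126,  0.0463352 ]), 'grasp_force': 0.0, 'width': 1.0022445187526134} 64.0
scene [[506.96938946   0.         277.61846576]
 [  0.         506.96938946 210.47210747]
 [  0.           0.           1.        ]] -0.007309717731604725 [[ 0.73449042  0.67861579 -0.00210557]
 [ 0.52666999 -0.57198513 -0.62884953]
 [-0.42795157  0.46077501 -0.77752417]] [-346.93191066 -164.08125341 1478.14573775]
large_bottle_mid [(0.75, [678,
[... 370 characters left out ...]
 0.         278.49863611]
 [  0.         380.62190318 211.32360571]
 [  0.           0.           1.        ]] -0.023617556922688854 [[-0.02168509 -0.99955357 -0.02055274]
 [-0.98276493  0.02508678 -0.18314953]
 [ 0.18358337  0.0162269  -0.9828702 ]] [  36.53833597  446.07209309 1034.8094259 ]
large_bottle_mid [(0.79, [679, 72, 61])]
small_bottle_mid [(0.65, [612, -58, 42])]
brush_mid [(0.76, [667, -183, 21]), (0.25, [440, 147, 0])]
soap_carton_mid [(0.63, [624, -304, 24]), (0.62, [632, 286, 16])]
small_cup_mid [(0.54, [623, -302, 26])]
large_cup_mid [(0.68, [617, 175, 40])]
long_tray [(0.67, [439, 147, 0]), (0.38, [670, -184, 22])]
short_tray [(0.78, [437, -169, -8]), (0.55, [218, 346, 2])]
```

View pics/scene1.png

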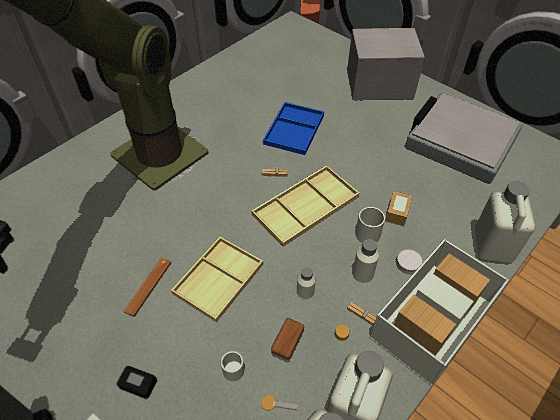

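View pics/top1.png

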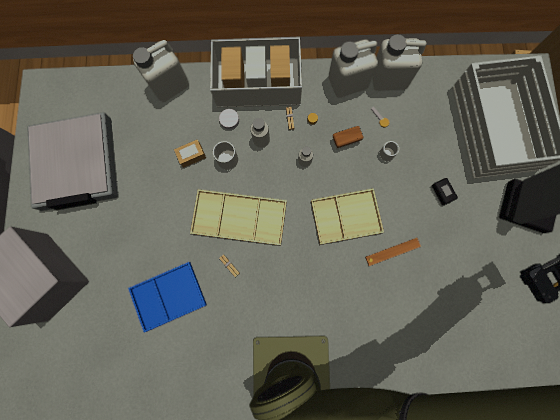

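The scene shows the plywood long tray at top-view (238,217), the plywood short tray at (347,216) with its narrow cell on the left, and the blue tray at (168,297), which isn't meant. The carton with the pale patch is at (190,152), large cup (224,154), large bottle (260,132), small bottle (305,156), brush (348,136) and small cup (390,150). Next I fit each pose to the silhouettes.

```bash
cat > h.py <<'E'
import numpy as np, cv2
from scipy.optimize import minimize
from scipy.spatial.transform import Rotation as Ro
def proj(f,P):
    c=np.asarray(P)@np.asarray(f["R"]).T+np.asarray(f["t"])
    s=c[:,:2]/c[:,2:]; s=s*(1+f["k1"]*(s**2).sum(1,keepdims=True))
    K=np.asarray(f["camera_matrix"]); return s*[K[0,0],K[1,1]]+[K[0,2],K[1,2]]
def cyl(d,z0,z1):
    a=np.linspace(0,2*np.pi,40)
    return np.array([[d/2*np.cos(t),d/2*np.sin(t),z] for t in a for z in(z0,z1)])
def box(x,y,z0,z1): return np.array([[i*x/2,j*y/2,z] for i in(-1,1) for j in(-1,1) for z in(z0,z1)])
M={"large_bottle_mid":[cyl(52,0,86),cyl(24,86,122)],"small_bottle_mid":[cyl(42,0,56),cyl(22,56,86)],
"brush_mid":[box(84,44,24,44),box(76,36,0,25)],"soap_carton_mid":[box(76,50,0,40)],"small_cup_mid":[cyl(46,0,50)],
"large_cup_mid":[cyl(64,0,74)],"long_tray":[box(264,132,0,18)],"short_tray":[box(186,132,0,18)]}
def place(P,p): c,s=np.cos(p[2]),np.sin(p[2]); return P@np.array([[c,s,0],[-s,c,0],[0,0,1]])+[p[0],p[1],p[3]]
def mask(f,l,p,z=0):
    m=np.zeros((1680,2240),np.uint8)
    for P in M[l]:
        h=cv2.convexHull((proj(f,place(P,[*p,z]))*4+1.5).astype(np.float32)); cv2.fillConvexPoly(m,np.round(h).astype(np.int32),1)
    return cv2.resize(m.astype(np.float32),(560,420),interpolation=cv2.INTER_AREA)
def fit(frames,sil,l,p0,yaws=(0,),z=0):
    def cost(p): return sum(np.abs(mask(f,l,p,z)-s).sum()/s.sum() for f,s in zip(frames,sil))
    best=min(((minimize(lambda q:cost([q[0],q[1],q[2]/30]),[p0[0],p0[1],y*30],method="Nelder-Mead",
      options=dict(initial_simplex=np.array([[p0[0],p0[1],y*30],[p0[0]+8,p0[1],y*30],[p0[0],p0[1]+8,y*30],[p0[0],p0[1],y*30+8]]),xatol=.1,fatol=1e-4))) for y in yaws),key=lambda r:r.fun)
    return [best.x[0],best.x[1],best.x[2]/30],best.fun
def goto(s,x,y,z,closing=None):
    """shift & turn to TCP at xyz (pointing down) with the tool y axis along world angle closing (rad, mod pi)"""
    R=Ro.from_quat(s["eef_rot"],scalar_first=True); d=R.inv().apply(np.array([x,y,z])-s["tcp_pos"])
    ty=R.apply([0,1,0]); cur=np.arctan2(ty[1],ty[0]); out=[]
    for k in ((0,1) if closing is not None else (0,)):
        a=cur if closing is None else closing+((cur-closing+np.pi/2)//np.pi+k-(0 if k==0 else 1 if cur<0 else 1)*0)*np.pi
        Y=np.array([np.cos(a),np.sin(a),0]);Z=np.array([0,0,-1.]);X=np.cross(Y,Z)
        out.append(np.degrees((R.inv()*Ro.from_matrix(np.c_[X,Y,Z])).as_rotvec()))
    t=out[0]
    return d.round(1).tolist(),t.round(1).tolist()
E
cat > m.py <<'E'
from bench import *; from h import *; import json
F=[grab_frame(n) for n in("scene","top")]; poses={}
g={"large_bottle_mid":(679,75),"small_bottle_mid":(611,-57),"brush_mid":(669,-182),"soap_carton_mid":(635,287),"small_cup_mid":(624,-303),"large_cup_mid":(620,173),"long_tray":(440,146),"short_tray":(436,-171)}
for l,p0 in g.items():
    fr=[];si=[]
    for f in F:
        ok=[]
        for d in silhouettes(f,l):
            px=np.asarray(d["pixels"]); yx=np.argwhere(px)
            e=proj(f,[[*p0,10]])[0]
            if len(yx) and np.hypot(*(yx.mean(0)[::-1]-e))<22: ok.append(px.astype(np.float32))
        if ok: fr.append(f);si.append(ok[0])
    sq=l in("brush_mid","soap_carton_mid","long_tray","short_tray")
    rs=[fit([a],[b],l,p0,np.arange(-1.5,1.6,.5) if sq else (0,)) for a,b in zip(fr,si)]
    p,c=fit(fr,si,l,p0,np.arange(-1.5,1.6,.5) if sq else (0,))
    poses[l]=p; print(l,len(fr),np.round(p,2),round(c,2),"single",[np.round(r[0],2).tolist() for r in rs])
json.dump(poses,open("poses.json","w"))
im=cv2.resize(F[1]["image"],None,fx=3,fy=3,interpolation=cv2.INTER_CUBIC)
for l,p in poses.items():
    for P in M[l]:
        h=cv2.convexHull((proj(F[1],place(P,[*p,0]))*3+1).astype(np.float32)).astype(int); cv2.polylines(im,[h],True,(0,0,255),1)
cv2.imwrite("pics/fit.png",im[270:770,450:1250])
E
python3 m.py
```

```text
large_bottle_mid 2 [6.8077e+02 7.6320e+01 4.0000e-02] 0.16 single [[680.8, 77.47, 0.09], [680.68, 75.44, 0.01]]
small_bottle_mid 1 [ 6.0695e+02 -5.4840e+01  3.4000e-01] 0.15 single [[606.95, -54.84, 0.34]]
brush_mid 2 [ 668.31 -183.04   -1.23] 0.28 single [[669.05, -183.9, -1.2], [667.93, -182.95, -1.22]]
soap_carton_mid 2 [635.45 287.5   -1.16] 0.13 single [[636.48, 286.85, -1.16], [634.21, 287.9, 1.98]]
small_cup_mid 2 [ 6.2380e+02 -3.0391e+02  1.0000e-01] 0.15 single [[624.44, -303.03, 0.13], [622.98, -304.28, 0.12]]
large_cup_mid 1 [ 6.1858e+02  1.7846e+02 -6.0000e-02] 0.04 single [[618.58, 178.46, -0.06]]
long_tray 2 [439.87 144.06  -1.73] 0.05 single [[440.69, 144.24, -1.72], [439.26, 143.8, -1.72]]
short_tray 2 [ 434.41 -170.48    1.73] 0.07 single [[435.23, -170.64, 1.73], [434.39, -171.12, -1.41]]
```

View pics/fit.png

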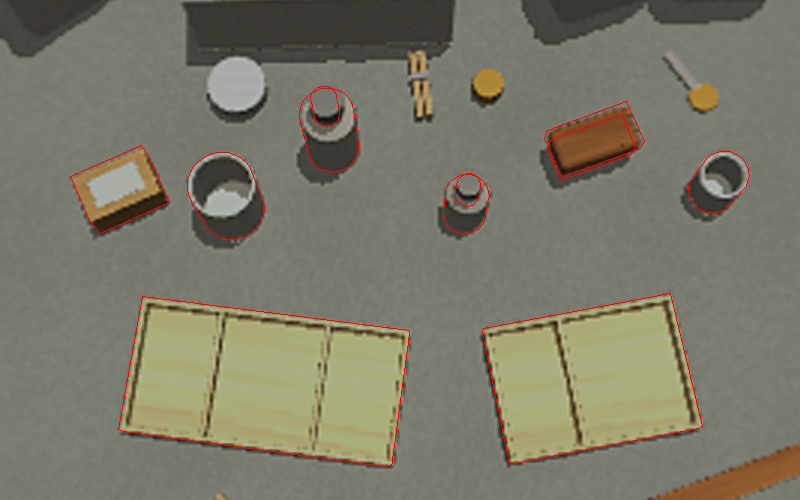

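The overlay matches on both trays, the carton (120,190), the cups and the bottles. The brush outline at (595,140) is loose, so I enlarge that one.

```bash
python3 - <<'E'
import cv2,numpy as np
a=cv2.imread("pics/top1.png")[115:160,315:375]; b=cv2.imread("pics/scene1.png")[310:370,260:320]
r=lambda i:cv2.resize(i,(390,390*i.shape[0]//i.shape[1]),interpolation=cv2.INTER_CUBIC)
a,b=r(a),r(b); o=np.zeros((400,800,3),np.uint8); o[:a.shape[0],:390]=a; o[:b.shape[0],400:790]=b; cv2.imwrite("pics/brush.png",np.clip(o*1.6,0,255).astype(np.uint8))
E
```

```text
(no output)
```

View pics/brush.png

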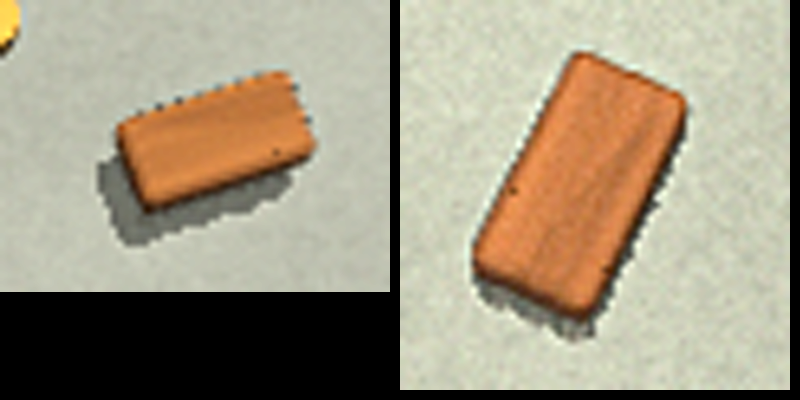

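```bash
python3 - <<'E'
from bench import *; from h import *; import json
M["brush_mid"]=[box(84,44,24,44)]
F=[grab_frame(n) for n in("scene","top")]; S=[]
for f in F:
    im=f["image"].astype(float); m=(im[...,2]>1.55*im[...,0])&(im[...,2]>40)
    e=proj(f,[[668,-183,30]])[0].astype(int); w=np.zeros(m.shape,bool); w[e[1]-24:e[1]+24,e[0]-24:e[0]+24]=1
    S.append((m&w).astype(np.float32)); print(S[-1].sum())
for fr,si in ((F,S),(F[:1],S[:1]),(F[1:],S[1:])): r=fit(fr,si,"brush_mid",(668,-183),(-1.2,)); print(r)
P=json.load(open("poses.json")); P["brush_mid"]=fit(F,S,"brush_mid",(668,-183),(-1.2,))[0]
json.dump(P,open("poses.json","w"))
L=P["long_tray"];T=P["short_tray"]
for n,t,x in(("L-",L,-91),("L0",L,0),("L+",L,91),("Snar",T,55),("Swide",T,-35.5)): print(n,np.round([t[0]+x*np.cos(t[2]),t[1]+x*np.sin(t[2])],1))
s=sense(); b=P["brush_mid"]
print(goto(s,b[0],b[1],220,b[2]+np.pi/2), "carton closing",P["soap_carton_mid"][2]+np.pi/2)
E
```

```text
788.0
408.0
([np.float64(668.1604640584515), np.float64(-181.9518330380278), np.float64(-1.2591029139993906)], np.float64(0.3669798970222473))
([np.float64(670.0047645904133), np.float64(-183.83068606715761), np.float64(-1.227147846363726)], np.float64(0.1502220779657364))
([np.float64(666.8510207094957), np.float64(-181.8931144579078), np.float64(-1.259506167547292)], np.float64(0.2135416716337204))
L- [453.9 234. ]
L0 [439.9 144.1]
L+ [425.8  54.2]
Snar [ 425.4 -116.2]
Swide [ 440.2 -205.5]
([526.6, -175.4, 82.7], [0.0, 0.0, -82.6]) carton closing 0.4133211977795177
```

```bash
cat > pl.py <<'E'
# chain of waypoints x,y,z,closing -> shift & turn for each relative to the one before, splitting long ones
import sys; from bench import *; from h import *
def plan(wps):
    s=sense(); s={k:np.array(s[k]) for k in("tcp_pos","eef_rot")}
    print("at",s["tcp_pos"].round(1))
    for x,y,z,c in wps:
        n=int(np.ceil(max(np.linalg.norm(np.array([x,y,z])-s["tcp_pos"])/340,1e-3)))
        a=s["tcp_pos"].copy()
        for i in range(1,n+1):
            p=a+(np.array([x,y,z])-a)*i/n
            d,t=goto(s,*p,c)
            if n==2 and i==1: t=[round(v/2,1) for v in t]
            R=Ro.from_quat(s["eef_rot"],scalar_first=True); s["tcp_pos"]=s["tcp_pos"]+R.apply(d)
            s["eef_rot"]=(R*Ro.from_rotvec(t,degrees=True)).as_quat(scalar_first=True)
            print(p.round(),d,t)
if __name__=="__main__": plan(eval(sys.argv[1]))
E
python3 pl.py "[(668.2,-182,200,.32),(668.2,-182,80,.32),(668.2,-182,200,.32),(439.9,144.1,200,-.16),(439.9,144.1,86,-.16)]"
```

```text
at [ 266.7 -565.3  302.7]
[ 467. -374.  251.] [263.3, -87.7, 51.4] [0.0, 0.0, -41.5]
[ 668. -182.  200.] [255.3, 108.8, 51.3] [0.0, 0.0, -41.6]
[ 668. -182.   80.] [0.0, 0.1, 120.0] [0.0, 0.0, 0.0]
[ 668. -182.  200.] [-0.0, -0.0, -120.0] [0.0, 0.0, 0.0]
[554. -19. 200.] [190.7, -57.0, -0.0] [0.0, 0.0, 13.8]
[440. 144. 200.] [171.6, -100.9, -0.0] [0.0, 0.0, 13.7]
[440. 144.  86.] [-0.0, 0.0, 114.0] [0.0, 0.0, 0.0]
```

>>> send_rows(
  plan=[
    [[26, -9, 5], [0, 0, -4], -1],
    [[58, -19, 11], [0, 0, -9], -1],
    [[90, -30, 17], [0, 0, -14], -1],
    [[122, -41, 24], [0, 0, -19], -1],
    [[154, -51, 30], [0, 0, -24], -1],
    [[186, -62, 36], [0, 0, -29], -1],
    [[218, -73, 42], [0, 0, -34], -1],
    [[244, -81, 47], [0, 0, -38], -1],
    [[263.3, -87.7, 51.4], [0, 0, -41.5], -1],
    [[263.3, -87.7, 51.4], [0, 0, -41.5], -1],
  ],
  squeeze=30,
)

```text
clock: 2.73
tcp_pos: [471.5, -368.4, 250.8]
eef_rot: [-0.001, 0.832, 0.554, 0.002]
contact_force: [0.4, 1.5, 0.2]
width: 1.002
grasp_force: 0.0
```

>>> send_rows(
  plan=[
    [[26, 11, 5], [0, 0, -4], -1],
    [[58, 25, 11], [0, 0, -9], -1],
    [[90, 38, 17], [0, 0, -14], -1],
    [[122, 52, 24], [0, 0, -19], -1],
    [[154, 66, 30], [0, 0, -24], -1],
    [[186, 79, 36], [0, 0, -29], -1],
    [[218, 93, 42], [0, 0, -34], -1],
    [[244, 104, 47], [0, 0, -38], -1],
    [[255.3, 108.8, 51.3], [0, 0, -41.5], -1],
    [[255.3, 108.8, 51.3], [0, 0, -41.5], -1],
  ],
)

```text
clock: 3.57
tcp_pos: [669.5, -178.9, 199.1]
eef_rot: [-0.001, 0.584, 0.812, 0.001]
contact_force: [0.3, -0.6, 1.3]
width: 1.002
grasp_force: 0.0
```

```bash
python3 - <<'E'
from bench import *; import cv2
f=grab_frame("wrist"); cv2.imwrite("pics/w1.png",f["image"]); print(f["hand_eye"])
E
python3 pl.py "[(668.2,-182,200,.32)]"
```

```text
[[ 6.26942717e-04 -9.52927824e-01 -3.03196584e-01  7.76627497e+01]
 [ 9.99999654e-01  7.63161640e-04 -3.30793507e-04  1.14885038e+00]
 [ 5.46610339e-04 -3.03196271e-01  9.52927973e-01 -8.23044024e+01]
 [ 0.00000000e+00  0.00000000e+00  0.00000000e+00  1.00000000e+00]]
at [ 668.1 -181.6  199.4]
[ 668. -182.  200.] [-0.4, -0.0, -0.6] [-0.0, -0.0, -0.1]
```

View pics/w1.png

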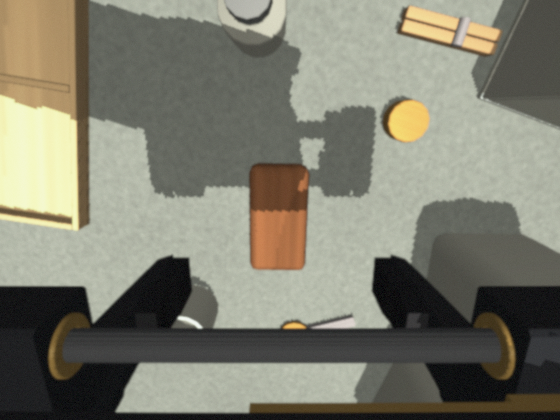

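The wrist view shows the brush square on and centred between the fingers (279,217), so I take it now.

>>> send_rows(
  plan=[
    [[0, 0, 30], [0, 0, 0], -1],
    [[0, 0, 65], [0, 0, 0], -1],
    [[0, 0, 95], [0, 0, 0], -1],
    [[0, 0, 115], [0, 0, 0], -1],
    [[0, 0, 120], [0, 0, 0], -1],
    [[0, 0, 120], [0, 0, 0], -1],
    [[0, 0, 120], [0, 0, 0], 1],
    [[0, 0, 120], [0, 0, 0], 1],
    [[0, 0, 120], [0, 0, 0], 1],
    [[0, 0, 120], [0, 0, 0], 1],
  ],
)

```text
clock: 4.45
tcp_pos: [668.9, -182.3, 81.7]
eef_rot: [0.001, 0.586, 0.81, 0.0]
contact_force: [1.4, 0.3, -0.6]
width: 0.717
grasp_force: 0.0
```

>>> send_rows(
  plan=[
    [[0, 0, 0], [0, 0, 0], 1],
    [[0, 0, 0], [0, 0, 0], 1],
    [[0, 0, 0], [0, 0, 0], 1],
    [[0, 0, 0], [0, 0, 0], 1],
    [[0, 0, 0], [0, 0, 0], 1],
    [[0, 0, 0], [0, 0, 0], 1],
  ],
)

```text
clock: 4.95
tcp_pos: [668.2, -181.9, 80.3]
eef_rot: [0.0, 0.586, 0.81, 0.0]
contact_force: [-0.5, 0.1, 3.5]
width: 0.494
grasp_force: 30.0
```

>>> send_rows(
  plan=[
    [[0, 0, -15], [0, 0, 0], 1],
    [[0, 0, -45], [0, 0, 0], 1],
    [[0, 0, -80], [0, 0, 0], 1],
    [[0, 0, -110], [0, 0, 0], 1],
    [[0, 0, -120], [0, 0, 0], 1],
    [[0, 0, -120], [0, 0, 0], 1],
  ],
)

```text
clock: 5.45
tcp_pos: [669.9, -182.0, 203.9]
eef_rot: [0.003, 0.586, 0.81, 0.002]
contact_force: [-0.5, 0.4, -1.5]
width: 0.492
grasp_force: 30.0
```

>>> send_rows(
  plan=[
    [[12, -4, 0], [0, 0, 1], 1],
    [[38, -11, 0], [0, 0, 3], 1],
    [[67, -20, 0], [0, 0, 5], 1],
    [[97, -29, 0], [0, 0, 7], 1],
    [[127, -38, 0], [0, 0, 9], 1],
    [[157, -47, 0], [0, 0, 11.5], 1],
    [[190.7, -57, 0], [0, 0, 13.8], 1],
  ],
)

```text
clock: 6.03
tcp_pos: [552.3, -18.8, 198.4]
eef_rot: [-0.001, 0.68, 0.733, -0.001]
contact_force: [0.7, 0.5, -0.4]
width: 0.498
grasp_force: 30.0
```

>>> send_rows(
  plan=[
    [[30, -18, 0], [0, 0, 2.5], 1],
    [[60, -35, 0], [0, 0, 5], 1],
    [[90, -53, 0], [0, 0, 7], 1],
    [[120, -71, 0], [0, 0, 9.5], 1],
    [[148, -87, 0], [0, 0, 12], 1],
    [[165, -97, 0], [0, 0, 13], 1],
    [[171.6, -100.9, 0], [0, 0, 13.7], 1],
    [[171.6, -100.9, 0], [0, 0, 13.7], 1],
    [[171.6, -100.9, 0], [0, 0, 13.7], 1],
    [[171.6, -100.9, 0], [0, 0, 13.7], 1],
  ],
)

```text
clock: 6.87
tcp_pos: [441.2, 142.7, 199.6]
eef_rot: [0.001, 0.763, 0.647, -0.001]
contact_force: [-0.1, 0.1, -0.7]
width: 0.494
grasp_force: 30.0
```

```bash
python3 pl.py "[(439.9,144.1,200,-.16),(439.9,144.1,86,-.16),(439.9,144.1,240,-.16),(680.8,76.3,230,-.16),(680.8,76.3,126,-.16)]"
```

```text
at [441.2 142.7 199.6]
[440. 144. 200.] [1.2, -1.5, -0.4] [0.0, 0.1, -0.2]
[440. 144.  86.] [-0.0, 0.0, 114.0] [0.0, -0.0, -0.0]
[440. 144. 240.] [-0.0, 0.0, -154.0] [0.0, -0.0, -0.0]
[681.  76. 230.] [-28.5, 248.7, 10.0] [0.0, -0.0, -0.0]
[681.  76. 126.] [0.0, -0.0, 104.0] [0.0, -0.0, -0.0]
```

>>> send_rows(
  plan=[
    [[0, 0, 25], [0, 0, 0], 1],
    [[0, 0, 60], [0, 0, 0], 1],
    [[0, 0, 90], [0, 0, 0], 1],
    [[0, 0, 105], [0, 0, 0], 1],
    [[0, 0, 111], [0, 0, 0], 1],
    [[0, 0, 114], [0, 0, 0], 1],
    [[0, 0, 114], [0, 0, 0], 1],
    [[0, 0, 114], [0, 0, 0], 1],
  ],
)

```text
clock: 7.53
tcp_pos: [441.2, 143.9, 86.7]
eef_rot: [0.0, 0.762, 0.647, 0.001]
contact_force: [-0.5, 0.4, -0.9]
width: 0.492
grasp_force: 30.0
```

>>> send_rows(
  plan=[
    [[0, 0, 0], [0, 0, 0], -1],
    [[0, 0, 0], [0, 0, 0], -1],
    [[0, 0, 0], [0, 0, 0], -1],
    [[0, 0, 0], [0, 0, 0], -1],
    [[0, 0, -10], [0, 0, 0], -1],
    [[0, 0, -40], [0, 0, 0], -1],
    [[0, 0, -80], [0, 0, 0], -1],
    [[0, 0, -120], [0, 0, 0], -1],
    [[0, 0, -154], [0, 0, 0], -1],
    [[0, 0, -154], [0, 0, 0], -1],
  ],
)

```text
clock: 8.37
tcp_pos: [442.5, 145.5, 245.5]
eef_rot: [0.002, 0.762, 0.648, 0.005]
contact_force: [0.6, 0.1, -0.4]
width: 0.995
grasp_force: 0.0
```

>>> send_rows(
  plan=[
    [[-4, 30, 2], [0, 0, 0], -1],
    [[-8, 70, 4], [0, 0, 0], -1],
    [[-13, 110, 6], [0, 0, 0], -1],
    [[-17, 150, 8], [0, 0, 0], -1],
    [[-22, 190, 10], [0, 0, 0], -1],
    [[-26, 225, 10], [0, 0, 0], -1],
    [[-28.5, 248.7, 10], [0, 0, 0], -1],
    [[-28.5, 248.7, 10], [0, 0, 0], -1],
    [[-28.5, 248.7, 10], [0, 0, 0], -1],
    [[-28.5, 248.7, 10], [0, 0, 0], -1],
  ],
)

```text
clock: 9.2
tcp_pos: [679.8, 77.1, 229.2]
eef_rot: [-0.001, 0.761, 0.648, -0.001]
contact_force: [-0.5, 0.1, -0.6]
width: 1.002
grasp_force: 0.0
```

```bash
python3 - <<'E'
from bench import *; import cv2
f=grab_frame("top"); cv2.imwrite("pics/t2.png",f["image"])
f=grab_frame("wrist"); cv2.imwrite("pics/w2.png",f["image"])
E
python3 pl.py "[(680.8,76.3,230,-.16),(680.8,76.3,127,-.16),(680.8,76.3,230,-.16),(453.9,234,230,-.16),(453.9,234,134,-.16)]"
```

```text
at [679.7  77.5 229.9]
[681.  76. 230.] [-1.0, 1.3, -0.1] [-0.1, 0.0, 0.0]
[681.  76. 127.] [0.0, -0.0, 103.0] [-0.0, 0.0, 0.0]
[681.  76. 230.] [0.0, -0.0, -103.0] [-0.0, 0.0, 0.0]
[454. 234. 230.] [119.7, -249.1, -0.1] [-0.0, 0.0, 0.0]
[454. 234. 134.] [0.0, 0.0, 96.0] [-0.0, 0.0, 0.0]
```

View pics/w2.png

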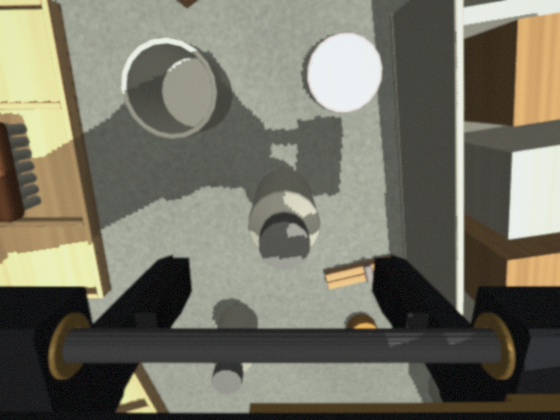

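```bash
python3 - <<'E'
from bench import *; from h import *
F={n:grab_frame(n) for n in("scene","top")}
def ray(f,u):
    K=np.asarray(f["camera_matrix"]); s=np.array([(u[0]-K[0,2])/K[0,0],(u[1]-K[1,2])/K[1,1]]); s=s/(1+f["k1"]*(s@s))
    R=np.asarray(f["R"]); return -R.T@f["t"], R.T@np.array([*s,1])
for u in((215,104),(256,104),(298,104)):
    o,d=ray(F["top"],u); print("base",(o-d*o[2]/d[2]).round())
f=F["top"]["image"]; print(f[70:112,256].tolist())
for a,b in(((374,320),(301,83)),((447,241),(213,82))):
    o,d=ray(F["scene"],a);p,e=ray(F["top"],b); x=np.linalg.lstsq(np.c_[d,-e],p-o,rcond=None)[0]; print((o+d*x[0]).round(),(p+e*x[1]).round())
E
```

```text
base [800. 218.   0.]
base [796.  89.   0.]
base [792. -41.   0.]
[[24, 39, 39], [19, 36, 37], [22, 37, 37], [27, 45, 46], [31, 49, 50], [29, 46, 46], [30, 45, 45], [26, 42, 42], [25, 43, 42], [26, 43, 43], [29, 43, 43], [28, 45, 45], [32, 52, 52], [29, 45, 45], [27, 43, 44], [26, 44, 45], [29, 38, 39], [24, 27, 26], [21, 23, 25], [17, 20, 17], [22, 22, 25], [22, 24, 24], [21, 21, 23], [19, 21, 20], [23, 24, 26], [18, 19, 19], [22, 23, 22], [22, 22, 20], [21, 24, 23], [20, 23, 22], [18, 19, 19], [23, 22, 23], [23, 24, 24], [21, 22, 21], [21, 24, 22], [21, 24, 25], [19, 21, 22], [19, 20, 21], [24, 26, 24], [22, 21, 22], [20, 21, 21], [20, 21, 20]]
[794. -59. 103.] [803. -47. 107.]
[804. 199. 123.] [805. 200. 124.]
```

The crate wall stands at x≈797 and the gripper body reaches only to about 773, so it clears. The wrist view shows the bottle centred at (284,225) and the brush in the middle cell.

>>> send_rows(
  plan=[
    [[0, 0, 25], [0, 0, 0], -1],
    [[0, 0, 60], [0, 0, 0], -1],
    [[0, 0, 85], [0, 0, 0], -1],
    [[0, 0, 98], [0, 0, 0], -1],
    [[0, 0, 103], [0, 0, 0], -1],
    [[0, 0, 103], [0, 0, 0], -1],
    [[0, 0, 103], [0, 0, 0], 1],
    [[0, 0, 103], [0, 0, 0], 1],
    [[0, 0, 103], [0, 0, 0], 1],
    [[0, 0, 103], [0, 0, 0], 1],
  ],
  squeeze=40,
)

```text
clock: 10.23
tcp_pos: [681.9, 76.5, 128.4]
eef_rot: [0.001, 0.762, 0.648, 0.001]
contact_force: [0.0, -0.4, -0.3]
width: 0.722
grasp_force: 0.0
```

>>> send_rows(
  plan=[
    [[0, 0, 0], [0, 0, 0], 1],
    [[0, 0, 0], [0, 0, 0], 1],
    [[0, 0, 0], [0, 0, 0], 1],
    [[0, 0, 0], [0, 0, 0], 1],
    [[0, 0, 0], [0, 0, 0], 1],
  ],
)

```text
clock: 10.65
tcp_pos: [681.4, 76.5, 127.5]
eef_rot: [0.0, 0.762, 0.648, 0.0]
contact_force: [-0.9, -0.6, 5.1]
width: 0.578
grasp_force: 40.0
```

>>> send_rows(
  plan=[
    [[0, 0, -8], [0, 0, 0], 1],
    [[0, 0, -25], [0, 0, 0], 1],
    [[0, 0, -50], [0, 0, 0], 1],
    [[0, 0, -75], [0, 0, 0], 1],
    [[0, 0, -95], [0, 0, 0], 1],
    [[0, 0, -103], [0, 0, 0], 1],
    [[0, 0, -103], [0, 0, 0], 1],
  ],
)

```text
clock: 11.23
tcp_pos: [682.2, 76.6, 232.1]
eef_rot: [0.001, 0.762, 0.648, 0.002]
contact_force: [0.2, 0.9, -2.0]
width: 0.577
grasp_force: 40.0
```

```bash
python3 pl.py "[(453.9,234,230,-.16),(453.9,234,133,-.16)]"
```

```text
at [682.2  76.6 232.1]
[454. 234. 230.] [118.6, -250.6, 1.4] [0.2, -0.1, -0.1]
[454. 234. 133.] [0.0, -0.1, 97.0] [0.0, 0.0, 0.0]
```

>>> send_rows(
  plan=[
    [[6, -12, 0], [0, 0, 0], 1],
    [[18, -38, 0], [0, 0, 0], 1],
    [[33, -70, 0], [0, 0, 0], 1],
    [[48, -102, 0], [0, 0, 0], 1],
    [[63, -134, 0], [0, 0, 0], 1],
    [[78, -166, 0], [0, 0, 0], 1],
    [[93, -196, 0], [0, 0, 0], 1],
    [[106, -224, 0], [0, 0, 0], 1],
    [[115, -242, 0], [0, 0, 0], 1],
    [[119, -250, 0], [0, 0, 0], 1],
  ],
)

```text
clock: 12.07
tcp_pos: [449.9, 235.9, 228.9]
eef_rot: [-0.001, 0.76, 0.65, -0.002]
contact_force: [-0.6, -0.2, -1.9]
width: 0.58
grasp_force: 40.0
```

>>> send_rows(
  plan=[
    [[0, 0, 0], [0, 0, 0], 1],
    [[0, 0, 15], [0, 0, 0], 1],
    [[0, 0, 40], [0, 0, 0], 1],
    [[0, 0, 65], [0, 0, 0], 1],
    [[0, 0, 82], [0, 0, 0], 1],
    [[0, 0, 92], [0, 0, 0], 1],
    [[0, 0, 97], [0, 0, 0], 1],
    [[0, 0, 97], [0, 0, 0], 1],
    [[0, 0, 97], [0, 0, 0], 1],
    [[0, 0, 97], [0, 0, 0], 1],
  ],
)

```text
clock: 12.9
tcp_pos: [454.6, 233.7, 133.3]
eef_rot: [0.0, 0.762, 0.647, 0.001]
contact_force: [0.0, -0.0, -0.8]
width: 0.578
grasp_force: 40.0
```

```bash
python3 pl.py "[(453.9,234,133,-.16),(453.9,234,240,-.16),(623.8,-303.9,180,.2),(623.8,-303.9,76,.2),(623.8,-303.9,180,.2),(425.8,54.2,180,-.16),(425.8,54.2,82,-.16)]"
```

```text
at [454.6 233.7 133.3]
[454. 234. 133.] [0.2, -0.7, 0.3] [0.1, -0.0, -0.1]
[454. 234. 240.] [0.0, -0.1, -107.0] [-0.0, -0.0, -0.0]
[539. -35. 210.] [-251.9, 126.9, 29.8] [-0.0, -0.0, -10.3]
[ 624. -304.  180.] [-270.5, 79.9, 29.8] [-0.0, -0.0, -10.4]
[ 624. -304.   76.] [-0.0, 0.0, 104.0] [-0.0, -0.0, 0.0]
[ 624. -304.  180.] [0.0, 0.0, -104.0] [-0.0, -0.0, 0.0]
[ 525. -125.  180.] [195.2, -61.4, 0.1] [-0.0, -0.0, 10.3]
[426.  54. 180.] [181.1, -95.2, 0.2] [-0.0, -0.0, 10.4]
[426.  54.  82.] [-0.1, 0.0, 98.0] [-0.0, -0.0, -0.0]
```

>>> send_rows(
  plan=[
    [[0, 0, 0], [0, 0, 0], -1],
    [[0, 0, 0], [0, 0, 0], -1],
    [[0, 0, 0], [0, 0, 0], -1],
    [[0, 0, 0], [0, 0, 0], -1],
    [[0, 0, 0], [0, 0, 0], -1],
    [[0, 0, -15], [0, 0, 0], -1],
    [[0, 0, -45], [0, 0, 0], -1],
    [[0, 0, -80], [0, 0, 0], -1],
    [[0, 0, -107], [0, 0, 0], -1],
    [[0, 0, -107], [0, 0, 0], -1],
  ],
)

```text
clock: 13.73
tcp_pos: [455.5, 235.5, 244.6]
eef_rot: [0.001, 0.762, 0.648, 0.005]
contact_force: [0.6, -0.3, -0.3]
width: 0.996
grasp_force: 0.0
```

>>> send_rows(
  plan=[
    [[-22, 11, 2], [0, 0, -1], -1],
    [[-54, 27, 6], [0, 0, -2], -1],
    [[-85, 43, 9], [0, 0, -3], -1],
    [[-117, 59, 13], [0, 0, -5], -1],
    [[-148, 75, 17], [0, 0, -6], -1],
    [[-180, 91, 21], [0, 0, -7], -1],
    [[-211, 106, 25], [0, 0, -9], -1],
    [[-235, 118, 28], [0, 0, -10], -1],
    [[-251.9, 126.9, 29.8], [0, 0, -10.3], -1],
  ],
)

```text
clock: 14.48
tcp_pos: [538.2, -38.9, 209.1]
eef_rot: [0.0, 0.702, 0.713, -0.001]
contact_force: [-0.2, -0.1, 0.3]
width: 1.004
grasp_force: 0.0
```

>>> send_rows(
  plan=[
    [[-27, 8, 3], [0, 0, -1], -1],
    [[-60, 18, 6], [0, 0, -2], -1],
    [[-93, 27, 10], [0, 0, -3], -1],
    [[-126, 37, 14], [0, 0, -5], -1],
    [[-159, 47, 17], [0, 0, -6], -1],
    [[-192, 57, 21], [0, 0, -7], -1],
    [[-225, 66, 25], [0, 0, -9], -1],
    [[-252, 74, 28], [0, 0, -10], -1],
    [[-270.5, 79.9, 29.8], [0, 0, -10.4], -1],
    [[-270.5, 79.9, 29.8], [0, 0, -10.4], -1],
  ],
)

```text
clock: 15.32
tcp_pos: [622.3, -310.3, 178.4]
eef_rot: [0.001, 0.636, 0.772, -0.002]
contact_force: [0.3, -0.5, -0.7]
width: 1.003
grasp_force: 0.0
```

```bash
python3 - <<'E'
from bench import *; import cv2
f=grab_frame("wrist"); cv2.imwrite("pics/w3.png",f["image"])
f=grab_frame("scene"); cv2.imwrite("pics/s3.png",cv2.resize(f["image"][150:380,150:430],None,fx=2.5,fy=2.5))
E
python3 pl.py "[(623.8,-303.9,180,.2),(623.8,-303.9,76,.2),(623.8,-303.9,180,.2),(425.8,54.2,180,-.16),(425.8,54.2,82,-.16)]"
```

```text
at [ 622.6 -304.1  179.3]
[ 624. -304.  180.] [-0.0, 1.2, -0.7] [-0.1, -0.1, -0.1]
[ 624. -304.   76.] [0.0, -0.1, 104.0] [0.0, 0.0, 0.0]
[ 624. -304.  180.] [-0.0, 0.1, -104.0] [0.0, 0.0, 0.0]
[ 525. -125.  180.] [195.1, -61.4, -0.2] [0.0, 0.0, 10.3]
[426.  54. 180.] [181.1, -95.3, -0.1] [0.0, 0.0, 10.3]
[426.  54.  82.] [-0.0, -0.1, 98.0] [0.0, 0.0, 0.0]
```

View pics/w3.png

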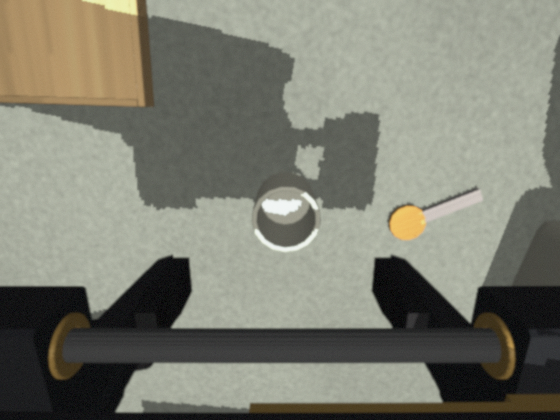

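View pics/s3.png

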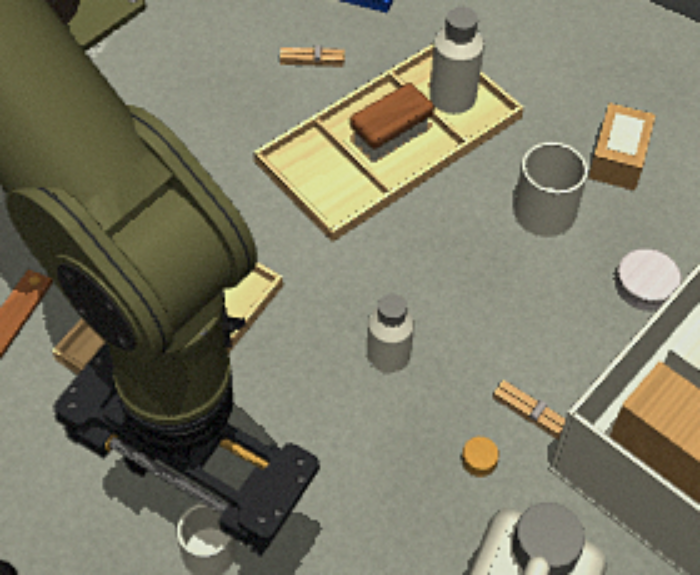

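The brush and large bottle sit in their cells, and the small cup is centred under the gripper at (287,215). I take the cup next.

>>> send_rows(
  plan=[
    [[0, 1, 25], [0, 0, 0], -1],
    [[0, 1, 60], [0, 0, 0], -1],
    [[0, 1, 85], [0, 0, 0], -1],
    [[0, 1, 98], [0, 0, 0], -1],
    [[0, 1, 104], [0, 0, 0], -1],
    [[0, 1, 104], [0, 0, 0], -1],
    [[0, 1, 104], [0, 0, 0], 1],
    [[0, 1, 104], [0, 0, 0], 1],
    [[0, 1, 104], [0, 0, 0], 1],
    [[0, 1, 104], [0, 0, 0], 1],
  ],
  squeeze=20,
)

```text
clock: 16.25
tcp_pos: [624.9, -304.0, 77.8]
eef_rot: [0.001, 0.633, 0.774, 0.0]
contact_force: [0.1, -1.1, 0.7]
width: 0.722
grasp_force: 0.0
```

>>> send_rows(
  plan=[
    [[0, 0, 0], [0, 0, 0], 1],
    [[0, 0, 0], [0, 0, 0], 1],
    [[0, 0, 0], [0, 0, 0], 1],
    [[0, 0, 0], [0, 0, 0], 1],
    [[0, 0, 0], [0, 0, 0], 1],
    [[0, 0, 0], [0, 0, 0], 1],
  ],
)

```text
clock: 16.75
tcp_pos: [624.3, -303.9, 76.7]
eef_rot: [0.0, 0.633, 0.774, -0.0]
contact_force: [-0.3, -0.1, 2.8]
width: 0.502
grasp_force: 20.0
```

>>> send_rows(
  plan=[
    [[0, 0, -10], [0, 0, 0], 1],
    [[0, 0, -35], [0, 0, 0], 1],
    [[0, 0, -65], [0, 0, 0], 1],
    [[0, 0, -90], [0, 0, 0], 1],
    [[0, 0, -104], [0, 0, 0], 1],
    [[0, 0, -104], [0, 0, 0], 1],
  ],
)

```text
clock: 17.25
tcp_pos: [626.1, -304.2, 184.4]
eef_rot: [0.003, 0.633, 0.774, 0.001]
contact_force: [-0.1, -0.0, 0.1]
width: 0.508
grasp_force: 20.0
```

>>> send_rows(
  plan=[
    [[10, -3, 0], [0, 0, 0.5], 1],
    [[32, -10, 0], [0, 0, 2], 1],
    [[62, -19, 0], [0, 0, 3], 1],
    [[92, -29, 0], [0, 0, 5], 1],
    [[122, -38, 0], [0, 0, 6.5], 1],
    [[152, -48, 0], [0, 0, 8], 1],
    [[178, -56, 0], [0, 0, 9.5], 1],
    [[195.1, -61.4, 0], [0, 0, 10.3], 1],
  ],
)

```text
clock: 17.92
tcp_pos: [522.8, -121.8, 179.3]
eef_rot: [-0.002, 0.699, 0.715, -0.001]
contact_force: [0.5, 0.5, 0.2]
width: 0.504
grasp_force: 20.0
```

>>> send_rows(
  plan=[
    [[28, -15, 0], [0, 0, 1.5], 1],
    [[56, -30, 0], [0, 0, 3], 1],
    [[86, -45, 0], [0, 0, 5], 1],
    [[116, -61, 0], [0, 0, 6.5], 1],
    [[146, -77, 0], [0, 0, 8], 1],
    [[170, -90, 0], [0, 0, 9.5], 1],
    [[181.1, -95.3, 0], [0, 0, 10.3], 1],
    [[181.1, -95.3, 0], [0, 0, 10.3], 1],
    [[181.1, -95.3, 0], [0, 0, 10.3], 1],
  ],
)

```text
clock: 18.67
tcp_pos: [425.9, 54.6, 179.8]
eef_rot: [-0.0, 0.761, 0.649, -0.001]
contact_force: [0.1, 0.7, -0.3]
width: 0.51
grasp_force: 20.0
```

```bash
python3 pl.py "[(425.8,54.2,180,-.16),(425.8,54.2,82,-.16),(425.8,54.2,200,-.16),(607.5,-55.5,190,.16),(607.5,-55.5,91,.16)]"
```

```text
at [425.9  54.6 179.8]
[426.  54. 180.] [-0.4, -0.0, -0.2] [-0.1, 0.1, 0.1]
[426.  54.  82.] [-0.0, -0.1, 98.0] [0.0, -0.0, 0.0]
[426.  54. 200.] [0.1, 0.1, -118.0] [0.0, -0.0, 0.0]
[608. -56. 190.] [-79.5, 196.8, 10.0] [0.0, -0.0, -18.3]
[608. -56.  91.] [-0.1, -0.1, 99.0] [0.0, -0.0, 0.0]
```

>>> send_rows(
  plan=[
    [[0, 0, 25], [0, 0, 0], 1],
    [[0, 0, 55], [0, 0, 0], 1],
    [[0, 0, 80], [0, 0, 0], 1],
    [[0, 0, 92], [0, 0, 0], 1],
    [[0, 0, 98], [0, 0, 0], 1],
    [[0, 0, 98], [0, 0, 0], 1],
    [[0, 0, 98], [0, 0, 0], 1],
    [[0, 0, 98], [0, 0, 0], 1],
  ],
)

```text
clock: 19.33
tcp_pos: [423.0, 49.3, 86.2]
eef_rot: [-0.001, 0.762, 0.648, -0.01]
contact_force: [-0.1, -0.4, 0.2]
width: 0.507
grasp_force: 20.0
```

>>> send_rows(
  plan=[
    [[0, 0, 0], [0, 0, 0], -1],
    [[0, 0, 0], [0, 0, 0], -1],
    [[0, 0, 0], [0, 0, 0], -1],
    [[0, 0, 0], [0, 0, 0], -1],
    [[0, 0, 0], [0, 0, 0], -1],
    [[0, 0, -15], [0, 0, 0], -1],
    [[0, 0, -45], [0, 0, 0], -1],
    [[0, 0, -80], [0, 0, 0], -1],
    [[0, 0, -110], [0, 0, 0], -1],
    [[0, 0, -118], [0, 0, 0], -1],
  ],
)

```text
clock: 20.17
tcp_pos: [424.1, 53.6, 208.5]
eef_rot: [-0.002, 0.76, 0.65, -0.01]
contact_force: [0.8, -0.1, -0.6]
width: 1.001
grasp_force: 0.0
```

>>> send_rows(
  plan=[
    [[-10, 26, 1], [0, 0, -2], -1],
    [[-22, 55, 3], [0, 0, -5], -1],
    [[-35, 87, 5], [0, 0, -8], -1],
    [[-48, 118, 7], [0, 0, -11], -1],
    [[-61, 150, 9], [0, 0, -14], -1],
    [[-72, 180, 10], [0, 0, -17], -1],
    [[-79.5, 196.8, 10], [0, 0, -18.3], -1],
    [[-79.5, 196.8, 10], [0, 0, -18.3], -1],
    [[-79.5, 196.8, 10], [0, 0, -18.3], -1],
  ],
)

```text
clock: 20.92
tcp_pos: [605.8, -56.8, 192.9]
eef_rot: [-0.004, 0.648, 0.762, -0.01]
contact_force: [-1.1, 0.7, -0.2]
width: 0.999
grasp_force: 0.0
```

```bash
python3 - <<'E'
from bench import *; import cv2
f=grab_frame("wrist"); cv2.imwrite("pics/w4.png",f["image"])
E
python3 pl.py "[(607.5,-55.5,190,.16),(607.5,-55.5,91,.16),(607.5,-55.5,190,.16),(425.4,-116.2,190,.16),(425.4,-116.2,97,.16)]"
```

```text
at [605.  -55.8 193.1]
[608. -56. 190.] [-0.1, 2.6, 3.1] [-1.2, 0.4, 0.2]
[608. -56.  91.] [0.1, -0.1, 99.0] [0.0, 0.0, -0.0]
[608. -56. 190.] [-0.1, 0.1, -99.0] [0.0, 0.0, -0.0]
[ 425. -116.  190.] [-31.0, -189.5, -0.0] [0.0, 0.0, -0.0]
[ 425. -116.   97.] [0.0, 0.0, 93.0] [0.0, 0.0, -0.0]
```

View pics/w4.png

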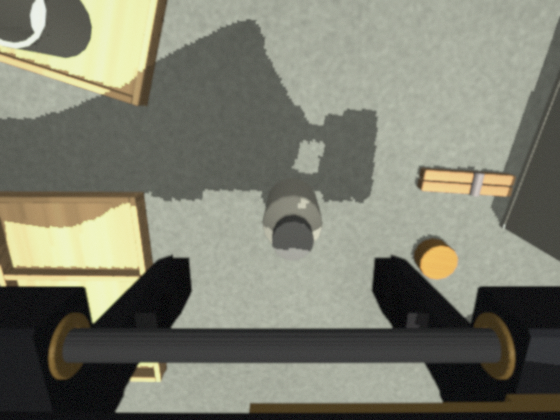

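The cup pose sat at the edge of reach (about 1° tilt, 4 mm high). I will check the cup later, and place the small bottle 15 mm further out within its cell.

>>> send_rows(
  plan=[
    [[0, 2.6, 3], [-1.2, 0.4, 0.2], -1],
    [[0, 2.6, 3], [-1.2, 0.4, 0.2], -1],
    [[0, 2.6, 3], [-1.2, 0.4, 0.2], -1],
  ],
)

```text
clock: 21.22
tcp_pos: [607.3, -55.2, 190.4]
eef_rot: [0.001, 0.648, 0.762, -0.001]
contact_force: [0.5, 0.7, -1.0]
width: 0.998
grasp_force: 0.0
```

```bash
python3 - <<'E'
from bench import *; from h import *
f=grab_frame("top"); cv2.imwrite("pics/t4.png",cv2.resize(f["image"][180:260,180:400],None,fx=3.5,fy=3.5,interpolation=cv2.INTER_CUBIC))
print([(d["p"],d["centre"]) for d in mark_of(f,"small_cup_mid")])
E
python3 pl.py "[(607.5,-55.5,190,.16),(607.5,-55.5,91,.16),(607.5,-55.5,190,.16),(440.2,-113.8,190,.16),(440.2,-113.8,97,.16)]"
```

```text
[(0.81, [420.7, 50.3, 31.0])]
at [608.  -55.4 190.6]
[608. -56. 190.] [0.0, -0.5, 0.6] [0.1, 0.1, 0.0]
[608. -56.  91.] [0.0, 0.1, 99.0] [-0.0, 0.0, 0.0]
[608. -56. 190.] [0.0, -0.1, -99.0] [-0.0, 0.0, 0.0]
[ 440. -114.  190.] [-30.8, -174.5, 0.1] [-0.0, 0.0, 0.0]
[ 440. -114.   97.] [0.0, 0.1, 93.0] [-0.0, 0.0, 0.0]
```

View pics/t4.png

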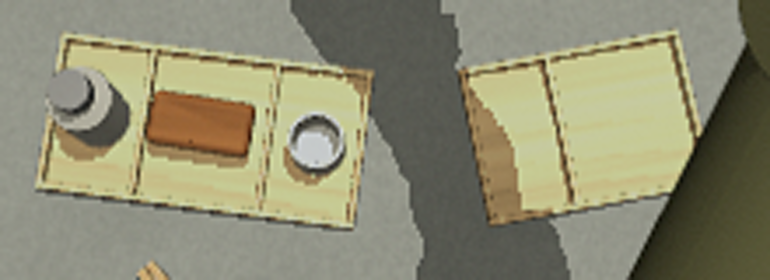

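The cup stands upright in its cell at (316,142). Next is the small bottle.

>>> send_rows(
  plan=[
    [[0, 0, 25], [0, 0, 0], -1],
    [[0, 0, 55], [0, 0, 0], -1],
    [[0, 0, 80], [0, 0, 0], -1],
    [[0, 0, 94], [0, 0, 0], -1],
    [[0, 0, 99], [0, 0, 0], -1],
    [[0, 0, 99], [0, 0, 0], -1],
    [[0, 0, 99], [0, 0, 0], 1],
    [[0, 0, 99], [0, 0, 0], 1],
    [[0, 0, 99], [0, 0, 0], 1],
    [[0, 0, 99], [0, 0, 0], 1],
  ],
  squeeze=35,
)

```text
clock: 22.15
tcp_pos: [609.4, -56.3, 92.4]
eef_rot: [0.002, 0.649, 0.761, 0.001]
contact_force: [-0.6, -0.3, 0.5]
width: 0.722
grasp_force: 0.0
```

>>> send_rows(
  plan=[
    [[0, 0, 0], [0, 0, 0], 1],
    [[0, 0, 0], [0, 0, 0], 1],
    [[0, 0, 0], [0, 0, 0], 1],
    [[0, 0, 0], [0, 0, 0], 1],
    [[0, 0, 0], [0, 0, 0], 1],
    [[0, 0, 0], [0, 0, 0], 1],
  ],
)

```text
clock: 22.65
tcp_pos: [609.1, -56.4, 91.5]
eef_rot: [0.002, 0.649, 0.761, 0.0]
contact_force: [1.3, -0.6, 2.5]
width: 0.472
grasp_force: 35.0
```

>>> send_rows(
  plan=[
    [[0, 0, -8], [0, 0, 0], 1],
    [[0, 0, -30], [0, 0, 0], 1],
    [[0, 0, -60], [0, 0, 0], 1],
    [[0, 0, -85], [0, 0, 0], 1],
    [[0, 0, -99], [0, 0, 0], 1],
    [[0, 0, -99], [0, 0, 0], 1],
  ],
)

```text
clock: 23.15
tcp_pos: [610.0, -55.7, 193.4]
eef_rot: [0.003, 0.649, 0.761, 0.002]
contact_force: [0.7, -0.8, -0.4]
width: 0.467
grasp_force: 35.0
```

>>> send_rows(
  plan=[
    [[-2, -12, 0], [0, 0, 0], 1],
    [[-6, -36, 0], [0, 0, 0], 1],
    [[-12, -66, 0], [0, 0, 0], 1],
    [[-17, -97, 0], [0, 0, 0], 1],
    [[-23, -128, 0], [0, 0, 0], 1],
    [[-27, -155, 0], [0, 0, 0], 1],
    [[-30.8, -174.5, 0], [0, 0, 0], 1],
    [[-30.8, -174.5, 0], [0, 0, 0], 1],
    [[-30.8, -174.5, 0], [0, 0, 0], 1],
  ],
)

```text
clock: 23.9
tcp_pos: [439.8, -114.8, 189.2]
eef_rot: [0.0, 0.649, 0.761, -0.001]
contact_force: [1.1, -0.8, -1.7]
width: 0.463
grasp_force: 35.0
```

```bash
python3 pl.py "[(440.2,-113.8,190,.16),(440.2,-113.8,97,.16),(440.2,-113.8,200,.16),(635.5,287.5,190,.41),(635.5,287.5,77,.41)]"
```

```text
at [ 439.8 -114.8  189.2]
[ 440. -114.  190.] [1.0, 0.5, -0.8] [-0.1, 0.1, -0.1]
[ 440. -114.   97.] [-0.1, -0.0, 93.0] [0.0, -0.0, -0.0]
[ 440. -114.  200.] [0.1, 0.0, -103.0] [0.0, -0.0, -0.0]
[538.  87. 195.] [182.5, 128.4, 5.1] [0.0, -0.0, -7.2]
[636. 288. 190.] [165.0, 150.2, 5.2] [0.0, -0.0, -7.1]
[636. 288.  77.] [0.0, -0.1, 113.0] [0.0, -0.0, -0.0]
```

>>> send_rows(
  plan=[
    [[0.5, 0.3, 22], [0, 0, 0], 1],
    [[0.5, 0.3, 50], [0, 0, 0], 1],
    [[0.5, 0.3, 74], [0, 0, 0], 1],
    [[0.5, 0.3, 87], [0, 0, 0], 1],
    [[0.5, 0.3, 93], [0, 0, 0], 1],
    [[0.5, 0.3, 93], [0, 0, 0], 1],
    [[0.5, 0.3, 93], [0, 0, 0], 1],
    [[0.5, 0.3, 93], [0, 0, 0], 1],
  ],
)

```text
clock: 24.57
tcp_pos: [442.7, -113.2, 96.4]
eef_rot: [0.001, 0.649, 0.761, 0.001]
contact_force: [0.3, 0.5, -1.0]
width: 0.469
grasp_force: 35.0
```

>>> send_rows(
  plan=[
    [[0, 0, 0], [0, 0, 0], -1],
    [[0, 0, 0], [0, 0, 0], -1],
    [[0, 0, 0], [0, 0, 0], -1],
    [[0, 0, 0], [0, 0, 0], -1],
    [[0, 0, 0], [0, 0, 0], -1],
    [[0, 0, -15], [0, 0, 0], -1],
    [[0, 0, -45], [0, 0, 0], -1],
    [[0, 0, -80], [0, 0, 0], -1],
    [[0, 0, -103], [0, 0, 0], -1],
    [[0, 0, -103], [0, 0, 0], -1],
  ],
)

```text
clock: 25.4
tcp_pos: [443.0, -113.6, 203.6]
eef_rot: [0.004, 0.649, 0.761, 0.002]
contact_force: [0.2, 0.2, 0.2]
width: 0.997
grasp_force: 0.0
```

>>> send_rows(
  plan=[
    [[18, 13, 0], [0, 0, -1], -1],
    [[43, 30, 1], [0, 0, -2], -1],
    [[70, 49, 2], [0, 0, -3], -1],
    [[97, 68, 3], [0, 0, -4], -1],
    [[124, 87, 4], [0, 0, -5], -1],
    [[150, 106, 4], [0, 0, -6], -1],
    [[170, 120, 5], [0, 0, -7], -1],
    [[182.5, 128.4, 5], [0, 0, -7.2], -1],
  ],
)

```text
clock: 26.07
tcp_pos: [540.1, 90.1, 194.4]
eef_rot: [0.001, 0.598, 0.801, 0.001]
contact_force: [0.2, 0.4, -0.7]
width: 0.999
grasp_force: 0.0
```

>>> send_rows(
  plan=[
    [[22, 20, 1], [0, 0, -1], -1],
    [[48, 44, 2], [0, 0, -2], -1],
    [[74, 67, 2], [0, 0, -3], -1],
    [[100, 91, 3], [0, 0, -4], -1],
    [[126, 115, 4], [0, 0, -6], -1],
    [[150, 137, 5], [0, 0, -7], -1],
    [[165, 150.2, 5], [0, 0, -7.1], -1],
    [[165, 150.2, 5], [0, 0, -7.1], -1],
    [[165, 150.2, 5], [0, 0, -7.1], -1],
    [[165, 150.2, 5], [0, 0, -7.1], -1],
  ],
)

```text
clock: 26.9
tcp_pos: [636.9, 285.3, 188.9]
eef_rot: [0.002, 0.549, 0.836, -0.002]
contact_force: [0.3, -0.7, -0.3]
width: 1.001
grasp_force: 0.0
```

```bash
python3 - <<'E'
from bench import *; import cv2, numpy as np
f=grab_frame("wrist"); t=grab_frame("top")
cv2.imwrite("pics/w5.png",np.hstack([cv2.resize(f["image"],(400,300)),cv2.resize(t["image"][170:270,270:403],(400,300))]))
E
python3 pl.py "[(635.5,287.5,190,.41),(635.5,287.5,77,.41),(635.5,287.5,190,.41),(440.2,-205.5,190,.16),(440.2,-205.5,83,.16)]"
```

```text
at [637.2 284.9 189.4]
[636. 288. 190.] [3.0, -0.6, -0.6] [-0.0, 0.3, -0.2]
[636. 288.  77.] [-0.1, 0.0, 113.0] [-0.0, -0.0, 0.0]
[636. 288. 190.] [0.1, 0.0, -113.0] [-0.0, -0.0, 0.0]
[538.  41. 190.] [-187.1, -187.8, -0.2] [-0.0, -0.0, 7.2]
[ 440. -206.  190.] [-209.2, -163.0, -0.1] [-0.0, -0.0, 7.1]
[ 440. -206.   83.] [-0.0, 0.1, 107.0] [-0.0, -0.0, 0.0]
```

View pics/w5.png

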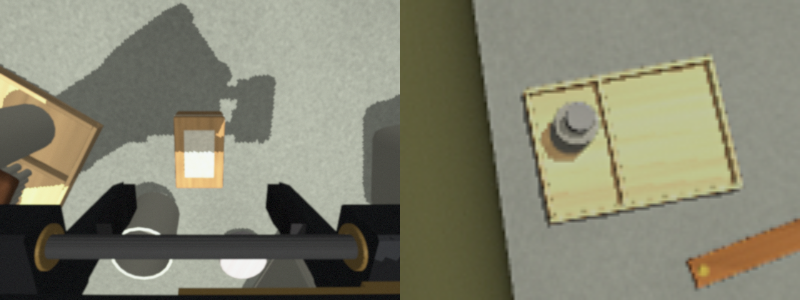

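The carton is square on at (199,150) and the small bottle stands in the narrow cell at (576,128). I take the carton.

>>> send_rows(
  plan=[
    [[3, -0.5, 25], [0, 0, 0], -1],
    [[3, -0.5, 60], [0, 0, 0], -1],
    [[3, -0.5, 92], [0, 0, 0], -1],
    [[3, -0.5, 107], [0, 0, 0], -1],
    [[3, -0.5, 113], [0, 0, 0], -1],
    [[3, -0.5, 113], [0, 0, 0], -1],
    [[3, -0.5, 113], [0, 0, 0], 1],
    [[3, -0.5, 113], [0, 0, 0], 1],
    [[3, -0.5, 113], [0, 0, 0], 1],
    [[3, -0.5, 113], [0, 0, 0], 1],
  ],
  squeeze=30,
)

```text
clock: 27.83
tcp_pos: [636.4, 290.2, 78.4]
eef_rot: [0.002, 0.549, 0.836, 0.001]
contact_force: [-0.8, 0.3, -0.4]
width: 0.72
grasp_force: 0.0
```

>>> send_rows(
  plan=[
    [[0, 0, 0], [0, 0, 0], 1],
    [[0, 0, 0], [0, 0, 0], 1],
    [[0, 0, 0], [0, 0, 0], 1],
    [[0, 0, 0], [0, 0, 0], 1],
    [[0, 0, 0], [0, 0, 0], 1],
    [[0, 0, 0], [0, 0, 0], 1],
  ],
)

```text
clock: 28.33
tcp_pos: [635.7, 289.7, 77.3]
eef_rot: [0.001, 0.549, 0.836, -0.0]
contact_force: [-1.9, -1.3, 5.0]
width: 0.564
grasp_force: 30.0
```

>>> send_rows(
  plan=[
    [[0, 0, -8], [0, 0, 0], 1],
    [[0, 0, -30], [0, 0, 0], 1],
    [[0, 0, -60], [0, 0, 0], 1],
    [[0, 0, -92], [0, 0, 0], 1],
    [[0, 0, -113], [0, 0, 0], 1],
    [[0, 0, -113], [0, 0, 0], 1],
  ],
)

```text
clock: 28.83
tcp_pos: [637.5, 292.0, 195.4]
eef_rot: [0.003, 0.549, 0.836, 0.004]
contact_force: [0.1, 0.2, -0.8]
width: 0.564
grasp_force: 30.0
```

>>> send_rows(
  plan=[
    [[-10, -10, 0], [0, 0, 0.5], 1],
    [[-30, -30, 0], [0, 0, 1], 1],
    [[-53, -53, 0], [0, 0, 2], 1],
    [[-76, -76, 0], [0, 0, 3], 1],
    [[-99, -99, 0], [0, 0, 4], 1],
    [[-122, -122, 0], [0, 0, 5], 1],
    [[-145, -145, 0], [0, 0, 6], 1],
    [[-168, -168, 0], [0, 0, 6.5], 1],
    [[-187, -188, 0], [0, 0, 7], 1],
  ],
)

```text
clock: 29.58
tcp_pos: [535.9, 40.9, 188.9]
eef_rot: [0.001, 0.6, 0.8, -0.001]
contact_force: [1.5, -1.0, -0.8]
width: 0.562
grasp_force: 30.0
```

>>> send_rows(
  plan=[
    [[-24, -19, 0], [0, 0, 1], 1],
    [[-49, -38, 0], [0, 0, 2], 1],
    [[-75, -58, 0], [0, 0, 3], 1],
    [[-101, -78, 0], [0, 0, 4], 1],
    [[-127, -98, 0], [0, 0, 5], 1],
    [[-153, -118, 0], [0, 0, 5.5], 1],
    [[-179, -139, 0], [0, 0, 6.5], 1],
    [[-199, -155, 0], [0, 0, 7], 1],
    [[-209, -163, 0], [0, 0, 7.2], 1],
    [[-209, -163, 0], [0, 0, 7.2], 1],
  ],
)

```text
clock: 30.42
tcp_pos: [437.5, -206.7, 189.0]
eef_rot: [0.0, 0.651, 0.759, -0.002]
contact_force: [-0.3, 0.0, -1.1]
width: 0.567
grasp_force: 30.0
```

```bash
python3 pl.py "[(440.2,-205.5,190,.16),(440.2,-205.5,83,.16)]"
```

```text
at [ 437.5 -206.7  189. ]
[ 440. -206.  190.] [0.8, 2.9, -1.0] [-0.1, 0.2, -0.3]
[ 440. -206.   83.] [-0.1, 0.0, 107.0] [-0.0, -0.0, -0.0]
```

>>> send_rows(
  plan=[
    [[0, 1, 10], [0, 0, 0], 1],
    [[0, 1, 35], [0, 0, 0], 1],
    [[0, 1, 65], [0, 0, 0], 1],
    [[0, 1, 90], [0, 0, 0], 1],
    [[0, 1, 102], [0, 0, 0], 1],
    [[0, 1, 107], [0, 0, 0], 1],
    [[0, 1, 107], [0, 0, 0], 1],
    [[0, 1, 107], [0, 0, 0], 1],
    [[0, 1, 107], [0, 0, 0], 1],
  ],
)

```text
clock: 31.17
tcp_pos: [441.8, -202.1, 83.3]
eef_rot: [0.001, 0.648, 0.762, 0.001]
contact_force: [-0.5, 0.3, -0.8]
width: 0.564
grasp_force: 30.0
```

>>> send_rows(
  plan=[
    [[0, 0, 0], [0, 0, 0], -1],
    [[0, 0, 0], [0, 0, 0], -1],
    [[0, 0, 0], [0, 0, 0], -1],
    [[0, 0, 0], [0, 0, 0], -1],
    [[0, 0, 0], [0, 0, 0], -1],
    [[0, 0, -15], [0, 0, 0], -1],
    [[0, 0, -45], [0, 0, 0], -1],
    [[0, 0, -80], [0, 0, 0], -1],
    [[0, 0, -117], [0, 0, 0], -1],
    [[0, 0, -117], [0, 0, 0], -1],
  ],
)

```text
clock: 32.0
tcp_pos: [443.3, -202.7, 205.3]
eef_rot: [0.005, 0.648, 0.761, 0.002]
contact_force: [0.1, 0.1, 0.2]
width: 0.999
grasp_force: 0.0
```

>>> send_rows(
  plan=[
    [[-20, 20, -10], [0, 0, 0], -1],
    [[-45, 40, -20], [0, 0, 0], -1],
    [[-75, 60, -30], [0, 0, 0], -1],
    [[-105, 80, -40], [0, 0, 0], -1],
    [[-135, 100, -50], [0, 0, 0], -1],
    [[-165, 110, -50], [0, 0, 0], -1],
    [[-195, 110, -50], [0, 0, 0], -1],
    [[-225, 110, -50], [0, 0, 0], -1],
    [[-255, 110, -50], [0, 0, 0], -1],
    [[-265, 110, -50], [0, 0, 0], -1],
  ],
)

```text
clock: 32.83
tcp_pos: [590.3, -452.5, 249.4]
eef_rot: [0.002, 0.651, 0.759, -0.002]
contact_force: [-0.5, -1.0, -0.0]
width: 1.0
grasp_force: 0.0
```

```bash
python3 - <<'E'
from bench import *; from h import *
import json
t=grab_frame("top"); s=grab_frame("scene"); P=json.load(open("poses.json"))
a=cv2.resize(t["image"][180:260,180:400],(800,291),interpolation=cv2.INTER_CUBIC)
b=cv2.resize(s["image"][160:325,160:380],(400,300),interpolation=cv2.INTER_CUBIC)
o=np.zeros((600,800,3),np.uint8);o[:291]=a;o[295:595,:400]=b; cv2.imwrite("pics/end.png",np.clip(o*1.4,0,255).astype(np.uint8))
M["brush_mid"]=[box(84,44,24,44)]
S=[]
for f in(t,s):
    im=f["image"].astype(float); m=(im[...,2]>1.75*im[...,0])&(im[...,2]>40)&(im[...,1]<.75*im[...,2])
    e=proj(f,[[440,144,35]])[0].astype(int); w=np.zeros(m.shape,bool); w[e[1]-22:e[1]+22,e[0]-28:e[0]+28]=1; S.append((m&w).astype(np.float32))
for fr,si in (([t,s],S),([t],S[:1]),([s],S[1:])):
    p,c=fit(fr,si,"brush_mid",(440,144),(-1.73,),5); L=P["long_tray"]; d=np.array(p[:2])-L[:2]; q=L[2]
    print("brush",np.round(p,2),c,"in tray",d@[np.cos(q),np.sin(q)],d@[-np.sin(q),np.cos(q)],p[2]-q)
for l in("small_bottle_mid","soap_carton_mid","large_bottle_mid","small_cup_mid","brush_mid","large_cup_mid"):
    for f in(t,s): print(l,[(round(d["p"],2),np.round(d["centre"]).tolist()) for d in mark_of(f,l)[:2]])
E
```

```text
brush [439.91 144.03  -1.73] 0.5288384556770325 in tray 0.02524772161223285 0.04725363180665629 -0.0016087941944287198
brush [440.48 144.59  -1.79] 0.17618533968925476 in tray -0.6140405603199264 0.5240358492045718 -0.0666008532067417
brush [441.2  144.82  -1.7 ] 0.34944239258766174 in tray -0.9504737470011688 1.2024765817268948 0.028257367200743122
small_bottle_mid [(0.49, [444.0, -117.0, 46.0])]
small_bottle_mid [(0.9, [445.0, -114.0, 48.0])]
soap_carton_mid [(0.85, [438.0, -208.0, 23.0])]
soap_carton_mid []
large_bottle_mid [(0.79, [449.0, 230.0, 68.0])]
large_bottle_mid [(0.69, [454.0, 232.0, 66.0])]
small_cup_mid [(0.7, [425.0, 50.0, 32.0])]
small_cup_mid [(0.55, [425.0, 48.0, 28.0])]
brush_mid [(0.89, [440.0, 139.0, 27.0]), (0.69, [620.0, 176.0, 40.0])]
brush_mid [(0.83, [443.0, 148.0, 24.0])]
large_cup_mid [(0.82, [618.0, 176.0, 39.0])]
large_cup_mid [(0.94, [619.0, 173.0, 40.0])]
```

View pics/end.png

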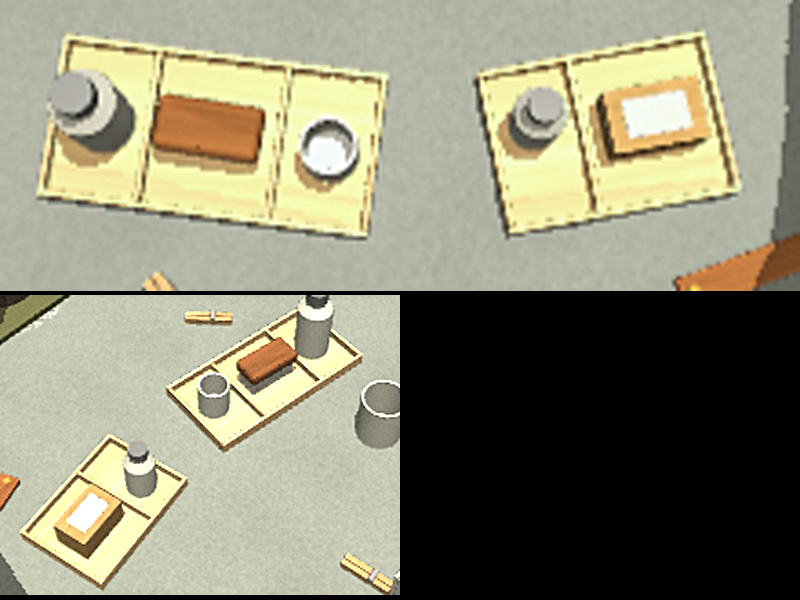

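Each thing is in its cell: brush (208,128), large bottle (90,112), small cup (328,148), small bottle (540,115) and carton (655,115). The heights fit the tray floor, and the large cup hasn't moved.

```bash
python3 -c "from bench import *; print(close_job())"
```

```text
the job is handed in; nothing more can be done
None
```

Both wash kits are made up as asked, the large cup is where it was, and the job is handed in at about 33 s; the small cup dropped about 4 mm on release (edge of the arm's reach) but stands upright in its cell.

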